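# Open the lock slide and hold the offset lever level over its cradle

## Robot

A 6-joint arm with a two-finger parallel gripper is mounted at the origin on a cart in front of the work surface, level with it; the furniture and walls round the work are solid. World frame = base frame: x ahead of the robot, y to its left, z up, the work surface at z = 0. Lengths are in m, angles in rad, forces in N, time in s.
With the tool pointing down it reaches from about 0.35 to 0.875 m from the base axis. Payload 4.2 kg.
Tool frame: the origin (TCP) lies midway between the tips of the shut fingers; the grasp point (between the pads) lies 19 mm behind it (grip_depth is the distance from the TCP to the grasp point, in m); z points along the fingers, x is the direction in which the jaws open and shut, and the axes are right-handed (so a half turn about z gives the same grasp; the last joint's range is limited). The gripper opens to 85 mm and grips with 20 to 120 N. Pads are 22 mm wide; open, the fingers measure 114 mm over their backs; the gripper's body (76 mm by 85 mm) begins 54 mm behind the grasp point. The pads swing forward as they close: fully open they stand 13 mm farther back than shut.
Start: joints at [1.503, 0.385, 0.008, 0, -1.194, -0.259], TCP at [0.201, 0.592, 0.231] pointing down, gripper open.
Joint ranges: [-3.14, 3.14], [-1.21, 2.06], [-1.07, 1.41], [-3.16, 2.05], [-2.99, -0.16], [-3.1, 3.1]. Speed limits (rad/s): [2.79, 2.79, 3.14, 3.14, 3.14, 3.14].

## Interface

Orientations are given as a 3x3 rotation matrix whose columns are the frame's x, y, z axes.
In Python, from station import * gives the robot as it stands. Calls block until the motion is done:
- move_ptp(position, orientation): joint-space move of the TCP to a pose.
- move_straight(position, orientation=None, speed=0.15, force_limit=None): straight line of the TCP; orientation=None keeps the orientation; speed is the mean speed in m/s. With force_limit (N) it stops when the force on the tool has changed by that much, and returns True; else False.
- move_joints(angles): joint-space move.
- open_jaws() and close(grip_force=None): open the fingers fully, or close them until they stop; grip_force is the grip in N (None keeps the last).
- hold(seconds).
- ik(position, orientation): joint angles nearest the present ones, or None.
- get_obs(): the state.
- read_camera(name): name is "scene" or "top" or "wrist"; returns the picture (480x640x3 uint8, blue, green, red); there is no depth.
- camera_params(name): a dict with "fx", "fy", "cx", "cy" (pixels), "view" (4x4, takes a point from world to camera coordinates); the wrist camera has in their place "hand_eye" (4x4, takes a point from camera to tool coordinates, whose origin is the TCP and whose axes are the tool frame's). Camera axes: x right, y down, z forward; pixel columns grow to the right and rows downward; lengths in m; the calibration is good to about 2 mm. A picture is of the moment at which its call begins: read the wrist's pose just before it. camera_params takes no time and is no camera call.
A pose or a line that the arm cannot do raises MotionError and nothing moves.
- finish_job(): hands the job in, once; it reports no verdict.
The state is a dict: "time_s": time; "joints": joint angles; "joint_velocities": joint speeds; "joint_efforts": joint torques, N m; "ee_pos": TCP position; "eef_rot": TCP orientation; "contact_force": force on the tool from outside, world axes, zero at the start; "wrist_torque": the same for the moment, N m; "grip_width": opening from 0.0 (shut) to 1.0 (fully open).
Only numpy, scipy, OpenCV 4.12 (cv2) and the standard library are available. Lean on these libraries where they do the work, as an engineer would, in place of code of your own. Each camera call takes 0.05 s, during which the arm holds its last target.

## Task

Get the offset lever ready to be lowered into its cradle: first push the cradle's lock slide by its knob all the way to its open stop. Then pick the lever up by its balance point and hold it still and level about 5 cm above the tops of the cradle's posts, directly over the place where it will sit and lined up with it, heavy block over the wide pocket and eye end towards the slotted post. Finish while still holding it there, not touching the cradle, and leave the tin, the vial and the dish where they stand.

Things in the scene. Friction and masses are not known exactly. Their poses are not given: they have to be found in the camera images.
- lever: Loose flat-sided aluminium bar along its own y, 14 mm wide, with a steel block (26x34x32 mm) at the +y end and an upright eye boss (26 mm diameter) at the -y end; 214 mm long, 0.30-0.48 kg. Underside of block and boss z = 0, bar from z = 8 to 24 mm. Origin: under the balance point. From it the bar is bare over y = -129 to +25 mm, the block spans y = +25 to +59 mm. z is up.
- lever_balance (a point): The balance point of the lever, on the bar's centre line, 16 mm above the lever's underside
- lever_eye (a point): Centre of the eye boss at the thin end of the lever, 142 mm from the balance point, 16 mm above the lever's underside
- cradle: Fixed cradle on a dark base plate; place and yaw vary. Slotted post at y = -91 mm (slot 20 mm wide in x, floor z = 38, top z = 60 mm), wide pocket for the heavy block at y = +42 mm (32 mm wide in x, floor z = 30, top z = 52 mm). Origin at desk level, below the balance point of a seated lever; a seated lever has the cradle's axes: y along the bar towards the pocket, x across it.
- cradle_top (a point): Point above the cradle's origin at the height of the top of the slotted post, 60 mm above the desk: where the lever's balance point belongs in plan
- saddle (a point): Middle of the slot of the slotted post, at the post's top (z = 60 mm), 91 mm from the origin towards -y
- pocket (a point): Middle of the wide pocket at the top of its cheeks (z = 52 mm), 42 mm from the origin towards +y
- gate (a joint): Lock slide: flat steel tongue 54x22x4 mm on the slotted post, covering its slot. 0 = shut, 0.045 m = at its open stop; it moves along the cradle's +x (away from the robot) with about 1.5 N of friction and stays where it is left. It starts between 0 and 0.018.
- gate_knob (a point): Middle of the slide's upright round black knob, 79 mm above the desk; the knob is 16 mm in diameter, its wide part 70 to 88 mm above the desk; the slide's flat top is at 64 mm. With the slide shut it stands 20 mm from the slot's middle towards the cradle's +x.
- tin: Small round grey lidded tin, 56 mm in diameter, 20 mm high; bystander, origin under its centre
- vial: Small capped vial, 23 mm in diameter, 53 mm high, standing; bystander, origin under its centre
- dish: Small clear round dish, 54 mm in diameter, 14 mm high; bystander, origin under its centre
There are look-alikes about, which are no part of the job. There is more than one size of the lever; the one meant has the size given above.

How it is judged:
On the way, in this order (a step that is already met when the one before it is completed fails the run):
1. the lock slide is pushed to its open stop while the lever still lies on the desk (value of joint gate above 0.042 m and height (world z) of lever below 0.01 m), for 0.2 s.
2. the lever is lifted clear of the desk, gripped within 16 mm of its balance point (height (world z) of lever above 0.04 m and contact force between lever and the fingers above 1 N and y of the grasp point in the frame of lever between -0.016 and 0.016 m), for 0.2 s.
At the end, for the whole second after the job is handed in: Slide within 3 mm of its open stop; fingers hold the lever within 16 mm of its balance point, underside 25-85 mm above the slotted post's top, level to 0.08 rad, balance point within 15 mm of the cradle's middle in plan, aligned to 0.13 rad, block over pocket, at rest, not touching the cradle (value of joint gate above 0.042 m and contact force between lever and the fingers above 1 N and contact force between lever and cradle below 0.05 N and y of the grasp point in the frame of lever between -0.016 and 0.016 m and z of lever in the frame of cradle_top between 0.025 and 0.085 m and angle between lever's own z axis and vertical below 0.08 rad and horizontal distance between lever_balance and cradle_top below 0.015 m and angle between the y axis of lever and the y axis of cradle, either way round below 0.13 rad and horizontal distance between lever_eye and saddle below 0.08 m and linear speed of lever below 0.02 m/s and angular speed of lever below 0.15 rad/s); the arm keeps its last pose, push and grip.
It fails at once if the tin is moved more than 20 mm (distance of tin from where it was at the start of the episode above 0.02 m).
It fails at once if the vial is moved more than 20 mm (distance of vial from where it was at the start of the episode above 0.02 m).
It fails at once if the dish is moved more than 20 mm (distance of dish from where it was at the start of the episode above 0.02 m).
It also fails if it takes over 51 s, if anything falls off the work surface, if the arm or the gripper's body presses on something with over 40 N, if the wrist force passes 120 N, or if a joint passes its speed limit or range.

## Working session

There is one attempt and no reset: what is moved stays moved. The work goes in short steps, each a Python script; the robot and the scene stay as the last script left them, time stands still between calls to the robot, and variables do not carry over. Pictures are saved under pics/ and viewed, and the job is handed in when it is done.

```bash
mkdir -p pics; ls; python3 - <<'E'
from station import *
import cv2
for n in ("scene","top","wrist"):
    cv2.imwrite(f"pics/{n}0.png",read_camera(n))
    p=camera_params(n); print(n,{k:(v if not hasattr(v,'shape') else v.round(4).tolist()) for k,v in p.items()})
o=get_obs(); print(o)
E
```

```text
pics
scene {'fx': 496.9249490228357, 'fy': 496.9249490228357, 'cx': 320.44373446232186, 'cy': 225.71068588534746, 'view': [[0.5772, -0.8166, -0.0018, -0.2296], [-0.5327, -0.3749, -0.7587, 0.3909], [0.6189, 0.4388, -0.6514, 1.1498], [0.0, 0.0, 0.0, 1.0]]}
top {'fx': 445.2859452816695, 'fy': 445.2859452816695, 'cx': 311.1491475427019, 'cy': 238.73667538854426, 'view': [[-0.005, -0.9999, 0.0118, 0.1163], [-0.995, 0.0038, -0.0999, 0.5595], [0.0999, -0.0123, -0.9949, 1.2772], [0.0, 0.0, 0.0, 1.0]]}
wrist {'fx': 403.8921602277889, 'fy': 403.8921602277889, 'cx': 320.6079425050007, 'cy': 242.95613110834503, 'hand_eye': [[1.0, 0.0002, 0.0, 0.0003], [-0.0002, 0.9554, 0.2953, -0.0759], [0.0, -0.2953, 0.9554, -0.1423], [0.0, 0.0, 0.0, 1.0]]}
{'time_s': 0.15, 'joints': array([ 1.50260236e+00,  3.85423191e-01,  6.95333819e-03, -3.14768720e-04,
       -1.19398301e+00, -2.58601813e-01]), 'joint_velocities': array([ 0.00096082, -0.0016514 ,  0.00490665,  0.00235302, -0.00025947,
       -0.00087484]), 'joint_efforts': array([ 1.60625052e-03, -3.92679870e+01,  1.88582611e+01,  4.18858945e+00,
       -3.41963729e-03, -1.97999121e-06]), 'ee_pos': array([0.20048613, 0.59152639, 0.23045759]), 'eef_rot': array([[-3.21119625e-01, -9.47038554e-01, -4.04881896e-04],
       [-9.47037157e-01,  3.21119849e-01, -1.63272439e-03],
       [ 1.67626856e-03, -1.40861643e-04, -9.99998585e-01]]), 'contact_force': array([0.52035078, 0.04248652, 0.03724587]), 'wrist_torque': array([-0.02641639, -0.00297986,  0.02958792]), 'grip_width': 0.9990491667050031}
```

View pics/scene0.png

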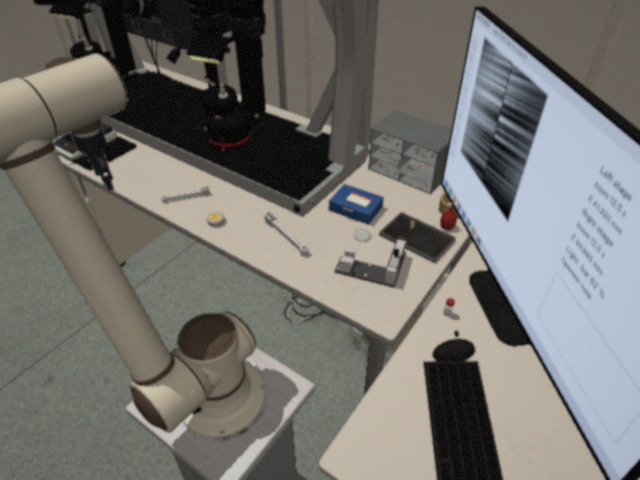

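View pics/top0.png

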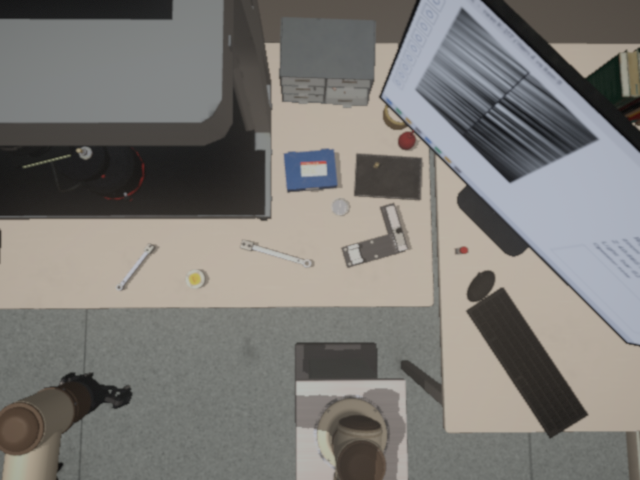

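View pics/wrist0.png

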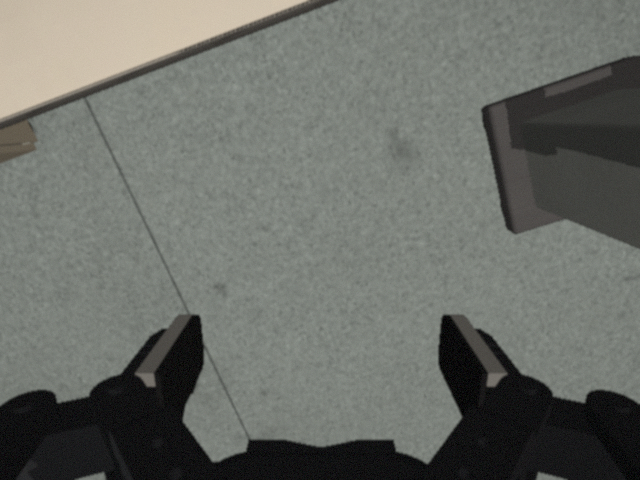

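```bash
cat > h.py <<'E'
from station import *
import numpy as np, cv2
def ray(n,u,v,z=0.0,T=None):
    p=camera_params(n)
    d=np.array([(u-p["cx"])/p["fx"],(v-p["cy"])/p["fy"],1.0])
    if n=="wrist": M=T@p["hand_eye"]
    else: M=np.linalg.inv(p["view"])
    o=M[:3,3]; d=M[:3,:3]@d
    return o+d*(z-o[2])/d[2]
def proj(n,P,T=None):
    p=camera_params(n)
    V=p["view"] if n!="wrist" else np.linalg.inv(T@p["hand_eye"])
    c=V[:3,:3]@np.asarray(P)+V[:3,3]
    return np.array([p["fx"]*c[0]/c[2]+p["cx"],p["fy"]*c[1]/c[2]+p["cy"]])
def tool():
    o=get_obs(); T=np.eye(4); T[:3,:3]=o["eef_rot"]; T[:3,3]=o["ee_pos"]; return T
def R(phi): # jaws open along (cos phi, sin phi), pointing down
    c,s=np.cos(phi),np.sin(phi); return np.array([[c,s,0],[s,-c,0],[0,0,-1.0]])
def crop(im,x0,y0,x1,y1,k,name):
    cv2.imwrite(name,cv2.resize(im[y0:y1,x0:x1],None,fx=k,fy=k,interpolation=cv2.INTER_CUBIC))
E
python3 - <<'E'
from h import *
t=cv2.imread("pics/top0.png"); s=cv2.imread("pics/scene0.png")
crop(t,230,190,430,290,4,"pics/t1.png"); crop(t,100,230,230,300,6,"pics/t2.png")
crop(s,150,170,430,300,2.8,"pics/s1.png"); crop(s,420,190,490,330,4,"pics/s2.png")
for u,v in [(245,245),(310,264),(152,247),(122,288)]: print(u,v,ray("top",u,v,.024))
for u,v in [(340,207),(196,280),(461,250),(376,248),(407,141)]: print(u,v,ray("top",u,v,.02))
E
```

```text
245 245 [0.54268769 0.30757935 0.024     ]
310 264 [0.48623525 0.11753313 0.024     ]
152 247 [0.53791794 0.57855097 0.024     ]
122 288 [0.41937391 0.66127212 0.024     ]
340 207 [0.65516316 0.02759263 0.02      ]
196 280 [0.44138127 0.44947842 0.02      ]
461 250 [ 0.52566965 -0.32823364  0.02      ]
376 248 [ 0.53261815 -0.07711138  0.02      ]
407 141 [ 0.85634796 -0.17727466  0.02      ]
```

View pics/t1.png

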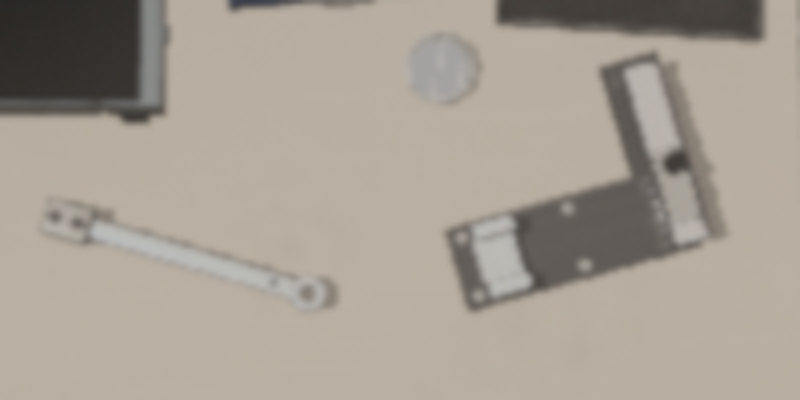

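View pics/t2.png

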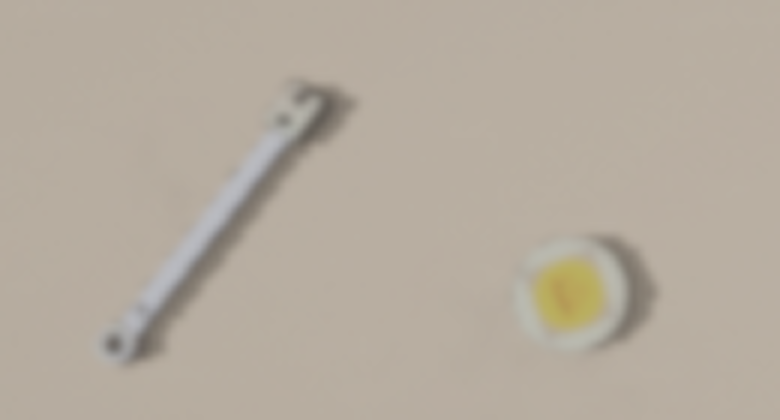

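View pics/s1.png

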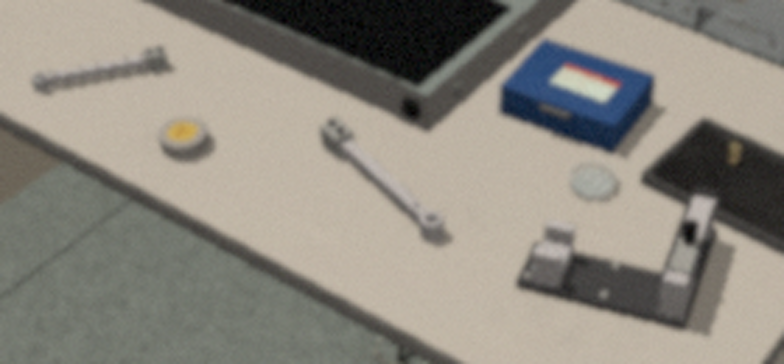

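View pics/s2.png

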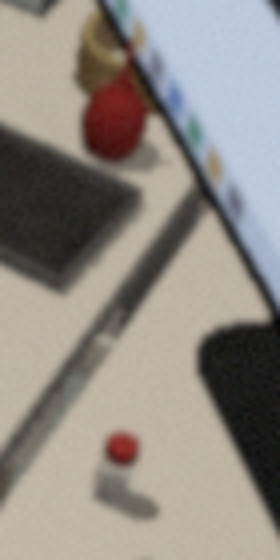

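Lever candidates in the top view: A at (277,254), about 213 mm long, and B at (137,267), about 160 mm long. A fits the given 214 mm. Its block is at (247,245) and its eye at (307,263). For the other items:
- **Tin:** the round thing with a yellow label at (196,280).
- **Dish:** (340,207).
- **Vial:** red cap at (461,250). The red ball at (407,141) is not it.
- **Cradle:** around (376,248), with its knob at (399,230).

Next I'll take close wrist views.

```bash
python3 - <<'E'
from h import *
for ph in (-16,0,15,164,195,-90):
    r=R(np.radians(ph)); print(ph,[ (None if q is None else np.round(q,2).tolist()) for q in (ik([.5,-.05,.3],r),ik([.5,.2,.3],r))])
E
```

```text
-16 [[0.22, 0.13, -0.17, 0.0, -1.27, 2.64], [0.68, 0.19, -0.09, 0.0, -1.29, 2.18]]
0 [[0.22, 0.13, -0.17, 0.0, -1.27, 2.92], [0.68, 0.19, -0.09, 0.0, -1.29, 2.46]]
15 [None, [0.68, 0.19, -0.09, 0.0, -1.29, 2.72]]
164 [[0.22, 0.13, -0.17, 0.0, -1.27, -0.5], [0.68, 0.19, -0.09, 0.0, -1.29, -0.96]]
195 [[0.22, 0.13, -0.17, 0.0, -1.27, 0.04], [0.68, 0.19, -0.09, 0.0, -1.29, -0.42]]
-90 [[0.22, 0.13, -0.17, 0.0, -1.27, 1.35], [0.68, 0.19, -0.09, 0.0, -1.29, 0.89]]
```

```bash
python3 - <<'E'
from h import *
move_ptp([.5,.15,.27],R(np.pi)); hold(.3)
T=tool(); np.save("T1.npy",T); cv2.imwrite("pics/w1.png",read_camera("wrist"))
move_ptp([.52,-.13,.27],R(np.pi)); hold(.3)
T=tool(); np.save("T2.npy",T); cv2.imwrite("pics/w2.png",read_camera("wrist"))
print(get_obs()["time_s"],T.round(4))
E
```

```text
3.8667 [[-1.000e+00 -1.600e-03  1.000e-04  5.202e-01]
 [-1.600e-03  1.000e+00  1.000e-04 -1.291e-01]
 [-1.000e-04  1.000e-04 -1.000e+00  2.700e-01]
 [ 0.000e+00  0.000e+00  0.000e+00  1.000e+00]]
```

View pics/w1.png

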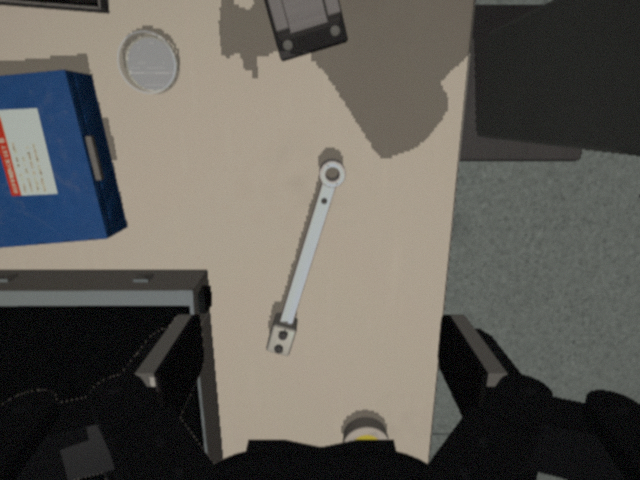

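View pics/w2.png

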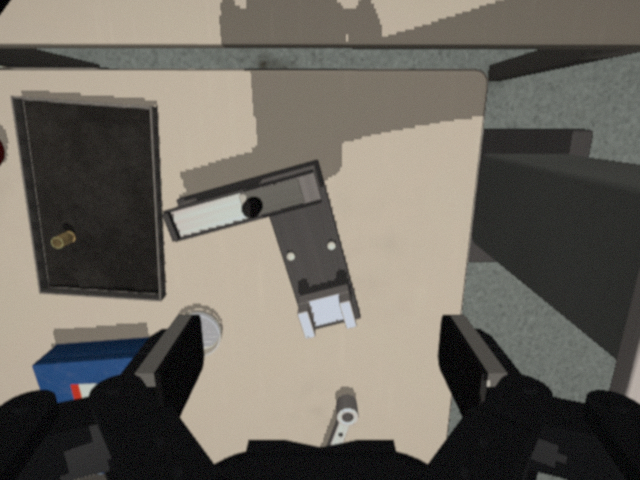

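```bash
python3 - <<'E'
from h import *
w=cv2.imread("pics/w2.png"); crop(w,155,150,375,345,3.6,"pics/w2c.png")
w=cv2.imread("pics/w1.png"); crop(w,240,150,370,370,2.7,"pics/w1c.png")
E
```

```text
(no output)
```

View pics/w2c.png

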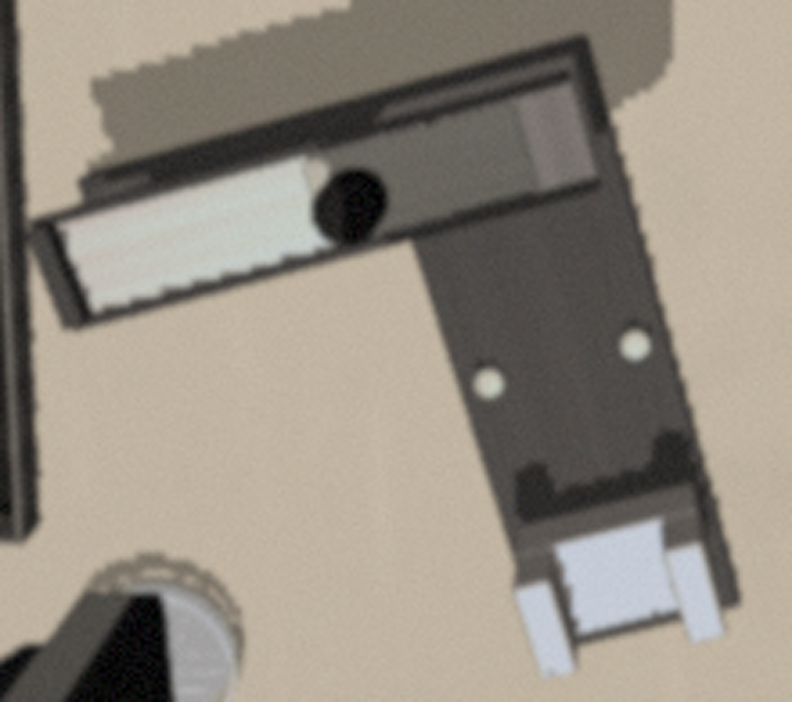

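View pics/w1c.png

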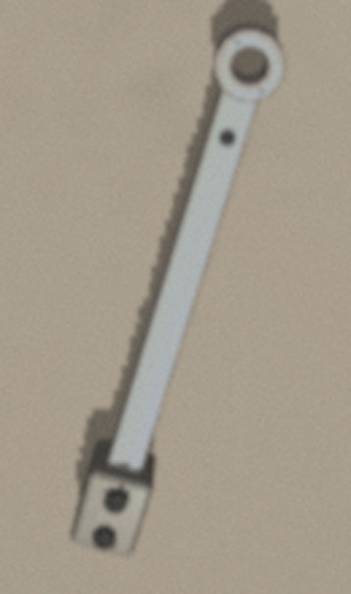

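```bash
cat > m.py <<'E'
from h import *
T1=np.load("T1.npy");T2=np.load("T2.npy")
c2=lambda u,v,z: ray("wrist",155+u/3.6,150+v/3.6,z,T2)[:2]
c1=lambda u,v,z: ray("wrist",240+u/2.7,150+v/2.7,z,T1)[:2]
E
python3 - <<'E'
from m import *
L=[c2(*p,.052) for p in [(515,588),(548,580),(575,668),(545,675)]]
Rr=[c2(*p,.052) for p in [(668,550),(700,540),(722,635),(693,642)]]
pk=(np.mean(L,0)+np.mean(Rr,0))/2
d=np.mean(L,0)-np.mean(Rr,0); print("pocket",pk,"cheek sep",np.linalg.norm(d),"xang",np.degrees(np.arctan2(d[1],d[0])))
def ang(a,b): d=b-a; return np.degrees(np.arctan2(d[1],d[0])),np.linalg.norm(d)
print("base edge",ang(c2(612,110,.006),c2(740,605,.006)))
print("holes",ang(c2(635,345,.006),c2(488,383,.006)))
print("slide lower edge",ang(c2(597,183,.062),c2(335,247,.062)))
print("white upper",ang(c2(310,155,.06),c2(60,232,.06)),"white lower",ang(c2(320,250,.06),c2(92,313,.06)))
k=c2(352,205,.088); print("knob",k, "pk->knob",ang(k,pk))
print("tongue near edge",(c2(520,103,.064)+c2(537,192,.064))/2)
for z in (.06,.064): print("post near end", (c2(570,85,z)+c2(597,183,z))/2)
e=c1(249,64,.032);print("eye",e)
B=[c1(*p,.032) for p in [(86,472),(154,488),(131,555),(72,538)]]
b=np.mean(B,0);print("block",b,ang(e,b)); print("block y",ang(e,(B[0]+B[1])/2),ang(e,(B[2]+B[3])/2))
print("bar",ang((c1(222,98,.024)+c1(257,100,.024))/2,(c1(108,462,.024)+c1(143,470,.024))/2))
E
```

```text
pocket [ 0.5137506  -0.01402905] cheek sep 0.04271917523652565 xang 15.049668427778538
base edge (np.float64(104.78827322870099), np.float64(0.15865684783994766))
holes (np.float64(15.311330899569102), np.float64(0.04492890568452344))
slide lower edge (np.float64(14.01884606352798), np.float64(0.06683141003712564))
white upper (np.float64(17.067774718669266), np.float64(0.0660616336871477)) white lower (np.float64(15.72986266137091), np.float64(0.060737874587633814))
knob [ 0.57616669 -0.13538933] pk->knob (np.float64(117.21694530064332), np.float64(0.13647009972104052))
tongue near edge [ 0.53700735 -0.14434916]
post near end [ 0.52375985 -0.14696383]
post near end [ 0.5237254  -0.14762229]
eye [0.48953303 0.12429137]
block [0.54237238 0.300572  ] (np.float64(73.31412727837731), np.float64(0.1840294973188549))
block y (np.float64(73.18931710805589), np.float64(0.16865781496558077)) (np.float64(73.41969399536048), np.float64(0.19940191829014559))
bar (np.float64(73.17219647936031), np.float64(0.15272713738488114))
```

The lever measurement is consistent: the eye-to-block-centre distance comes out at 184.0 mm, matching the nominal 184. The cradle's yaw is about 15°, and the knob sits at y = -91 mm in its frame, so the slide is at about 9 mm. I'll push the knob now.

```bash
cat > c.py <<'E'
from h import *
A=np.radians(15.1); X=np.array([np.cos(A),np.sin(A)]); Y=np.array([-np.sin(A),np.cos(A)])
O=np.array([.51375,-.01403])-.042*Y
def W(x,y,z): p=O+x*X+y*Y; return [p[0],p[1],z]
def inC(p): d=np.asarray(p[:2])-O; return (d@X,d@Y)
RC=R(np.pi+A)
E
python3 - <<'E'
from c import *
close(30)
move_ptp(W(-.016,-.091,.15),RC)
move_straight(W(-.016,-.091,.0735),speed=.12,force_limit=10); o=get_obs(); print(o["ee_pos"],o["contact_force"],o["grip_width"])
hit=move_straight(W(.075,-.091,.0735),speed=.04,force_limit=7)
o=get_obs(); print(hit,inC(o["ee_pos"]),o["ee_pos"],o["contact_force"],o["time_s"])
T=tool(); cv2.imwrite("pics/w3.png",read_camera("wrist"))
cv2.imwrite("pics/t3.png",read_camera("top"))
crop(cv2.imread("pics/t3.png"),320,180,440,280,5,"pics/t3c.png")
E
```

```text
[ 0.53397352 -0.14659205  0.07471825] [ 0.19242989 -0.218004    1.45289322] -0.0023373370239912097
True (np.float64(0.044910909746472036), np.float64(-0.09049349551478862)) [ 0.59162541 -0.13024935  0.07242221] [ 0.51812417 -1.35146808  1.17703523] 7.4583
```

View pics/w3.png

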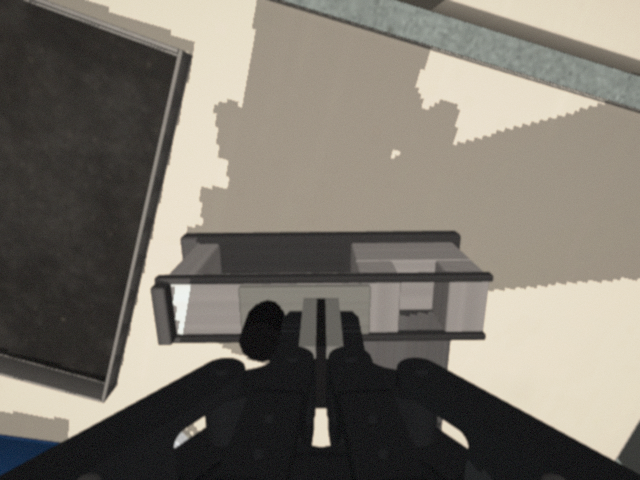

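```bash
python3 - <<'E'
from c import *
from m import c2
for z in (.04,.06): print("far end",inC(c2(75,270,z)))
T=tool()
print("knob",inC(ray("wrist",262,322,.088,T)),"tongue ends",inC(ray("wrist",240,286,.064,T)),inC(ray("wrist",370,286,.064,T)),"post end",inC(ray("wrist",489,278,.060,T)),inC(ray("wrist",155,280,.06,T)))
E
```

```text
far end (np.float64(0.11522589082590293), np.float64(-0.08596027003837726))
far end (np.float64(0.106719120101972), np.float64(-0.0890893593914209))
knob (np.float64(0.06556022209123022), np.float64(-0.09849511509995944)) tongue ends (np.float64(0.07743654580049114), np.float64(-0.10174571200313876)) (np.float64(0.025058510147436232), np.float64(-0.10158816226065914)) post end (np.float64(-0.024487425980217026), np.float64(-0.10328451349870255)) (np.float64(0.11297880618135438), np.float64(-0.10279347007838817))
```

View pics/t3c.png

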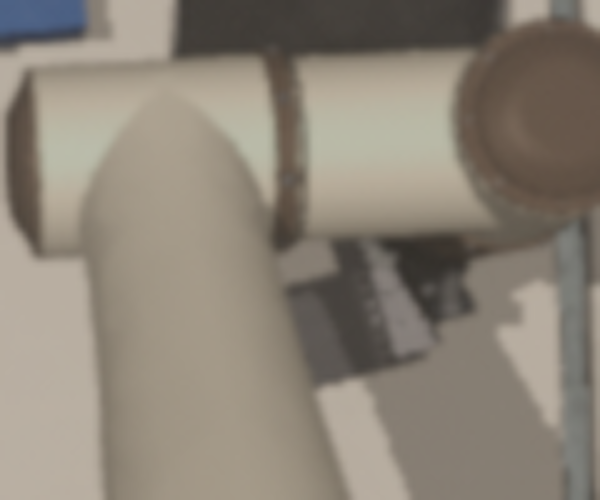

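The knob is now at x = 65.6 mm and the tongue spans 25 to 77 mm, which fits a slide at about 45 mm. I'll push once more, harder, to confirm it's on the stop, then back off and go to the lever.

```bash
python3 - <<'E'
from c import *
o=get_obs(); p0=inC(o["ee_pos"])
hit=move_straight(W(p0[0]+.012,-.0905,o["ee_pos"][2]),speed=.03,force_limit=15); q=get_obs()
print(hit,p0,inC(q["ee_pos"]),q["contact_force"]); hold(.25)
p=inC(get_obs()["ee_pos"])
move_straight(W(p[0]-.02,-.091,.076),speed=.1)
move_straight(W(.02,-.091,.2),speed=.2)
th=np.radians(73.3); Rl=R(th-np.pi/2+np.pi)
open_jaws()
move_ptp([.5303,.2603-.06,.2],Rl); hold(.2)
T=tool(); np.save("T4.npy",T); cv2.imwrite("pics/w4.png",read_camera("wrist"))
print(T.round(3),get_obs()["time_s"])
E
```

```text
True (np.float64(0.04475156234493601), np.float64(-0.09038848899107958)) (np.float64(0.04468285890691784), np.float64(-0.09003926801724642)) [-0.9801704   0.1799078   0.19169482]
[[-0.957  0.289 -0.     0.531]
 [ 0.289  0.957 -0.     0.199]
 [-0.    -0.    -1.     0.2  ]
 [ 0.     0.     0.     1.   ]] 11.5667
```

View pics/w4.png

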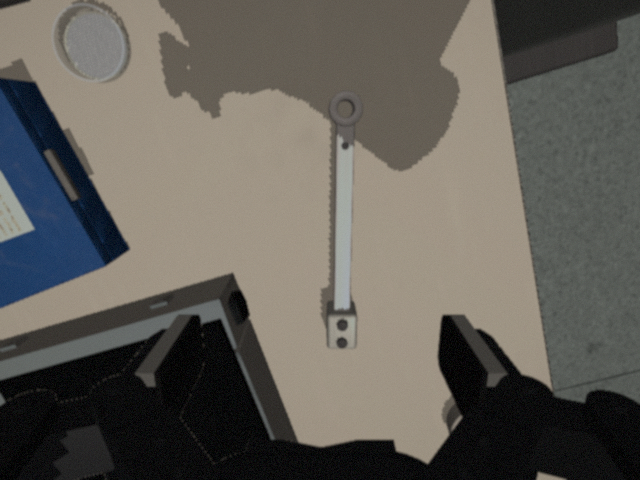

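```bash
python3 - <<'E'
from h import *
T=np.load("T4.npy")
crop(cv2.imread("pics/w4.png"),300,80,390,360,2.1,"pics/w4c.png")
r=lambda u,v,z:ray("wrist",u,v,z,T)[:2]
e=r(345.5,108,.032); b=np.mean([r(*p,.032) for p in [(328,319),(356,319),(356,347),(327,347)]],0)
d=b-e; print(e,b,np.linalg.norm(d),np.degrees(np.arctan2(d[1],d[0])), e+.142*d/np.linalg.norm(d))
far=(r(327,347,.032)+r(356,347,.032))/2; print("far->eye",np.linalg.norm(far-e))
E
```

```text
[0.48993554 0.12528035] [0.54306103 0.30199797] 0.1845303118621516 73.26798355152152 [0.53081673 0.26126832]
far->eye 0.19812667055542288
```

View pics/w4c.png

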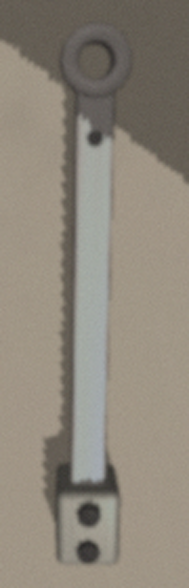

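```bash
python3 - <<'E'
from h import *
T=np.load("T4.npy");T1=np.load("T1.npy"); x=T[:2,0]; y=T[:2,1]; c=np.array([.5305,.2608])
for z in (0,.03,.06,.09):
  for n,uv,TT in (("w4",(232,273),T),("w4low",(292,440),T),("w1",(208,272),T1),("w1b",(225,455),T1)):
    d=ray("wrist",*uv,z,TT)[:2]-c; print(z,n,(d@x).round(3),(d@y).round(3))
for z in(0,.03,.06,.09): 
  d=ray("scene",298,212,z)[:2]-c; print("scene corner bottom",z,(d@x).round(3),(d@y).round(3))
  d=ray("scene",298,205,z)[:2]-c; print("scene corner top?",z,(d@x).round(3),(d@y).round(3))
crop(cv2.imread("pics/scene0.png"),220,150,360,260,5,"pics/s3.png")
E
```

```text
0 w4 -0.099 -0.0
0 w4low -0.048 0.187
0 w1 -0.096 0.003
0 w1b -0.023 0.241
0.03 w4 -0.092 -0.012
0.03 w4low -0.046 0.159
0.03 w1 -0.091 -0.011
0.03 w1b -0.023 0.21
0.06 w4 -0.085 -0.024
0.06 w4low -0.043 0.131
0.06 w1 -0.086 -0.025
0.06 w1b -0.023 0.179
0.09 w4 -0.078 -0.035
0.09 w4low -0.04 0.102
0.09 w1 -0.081 -0.039
0.09 w1b -0.023 0.148
scene corner bottom 0 -0.102 0.03
scene corner top? 0 -0.124 0.061
scene corner bottom 0.03 -0.081 -0.0
scene corner top? 0.03 -0.102 0.029
scene corner bottom 0.06 -0.06 -0.031
scene corner top? 0.06 -0.08 -0.002
scene corner bottom 0.09 -0.038 -0.061
scene corner top? 0.09 -0.059 -0.033
```

View pics/s3.png

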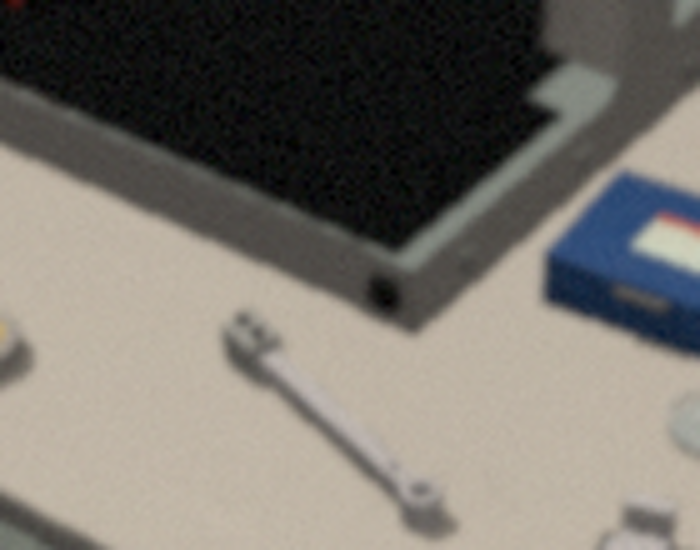

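```bash
python3 - <<'E'
from h import *
T=np.load("T4.npy");T1=np.load("T1.npy"); x=T[:2,0]; y=T[:2,1]; c=np.array([.5305,.2608])
f=lambda p:np.round([(p[:2]-c)@x,(p[:2]-c)@y],3)
print("bottom",f(ray("scene",303,216,0)))
for z in (.03,.04,.05,.06): print(z,f(ray("scene",302.4,203.6,z)),f(ray("wrist",232,273,z,T)),f(ray("top",270.5,217,z)))
# rig front edge near block, bottom line z=0 scene (245->?) 
p1=ray("scene",303,216,0);p2=ray("scene",220,179,0); print(f(p2), p1,p2)
E
```

```text
bottom [-0.102  0.003]
0.03 [-0.118  0.026] [-0.092 -0.012] [-0.098  0.   ]
0.04 [-0.111  0.016] [-0.089 -0.016] [-0.097 -0.001]
0.05 [-0.103  0.006] [-0.087 -0.02 ] [-0.095 -0.002]
0.06 [-0.096 -0.005] [-0.085 -0.024] [-0.094 -0.003]
[0.01  0.358] [0.62919628 0.23418349 0.        ] [0.62485959 0.60677818 0.        ]
```

```bash
python3 - <<'E'
from h import *
th=np.radians(73.3); Rl=R(th-np.pi/2+np.pi)
move_ptp([.5305,.2608,.1],Rl)
hit=move_straight([.5305,.2608,.004],speed=.1,force_limit=12); o=get_obs(); print(hit,o["ee_pos"],o["contact_force"])
close(70); hold(.2); o=get_obs(); print(o["grip_width"],o["ee_pos"],o["contact_force"])
move_straight([.5305,.2608,.03],speed=.06)
hold(.2); o=get_obs();print(o["grip_width"],o["ee_pos"],o["contact_force"],o["wrist_torque"],o["time_s"])
cv2.imwrite("pics/w5.png",read_camera("wrist"))
E
```

```text
False [0.53098288 0.2611347  0.00471078] [ 0.72403969 -0.91965482 -0.39403247]
0.14106174885316505 [0.53049396 0.26085428 0.00430842] [-1.65452637 -0.40959847  4.4754926 ]
0.14574162316345454 [0.53023965 0.26060225 0.02958531] [ 0.83311424  0.37850823 -3.40469141] [-0.02099296  0.01361031 -0.0064268 ] 14.8583
```

View pics/w5.png

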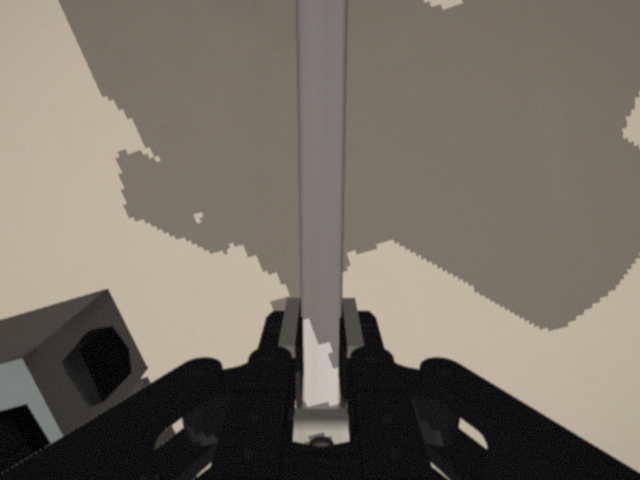

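```bash
python3 - <<'E'
from c import *
th=np.radians(73.3); Rl=R(th-np.pi/2+np.pi)
move_straight([.5305,.2608,.18],speed=.12)
a=np.array([.5305,.2608]); b=np.array(W(0,0,0)[:2])
for f in (.5,1.): 
    p=a+f*(b-a); phi=(th+np.pi/2)*(1-f)+(np.pi+A)*f
    move_straight([p[0],p[1],.18],R(phi),speed=.12)
move_straight(W(0,0,.114),speed=.06); hold(.5)
o=get_obs(); print(o["grip_width"],o["ee_pos"],inC(o["ee_pos"]),o["contact_force"],o["wrist_torque"],o["time_s"])
T=tool(); np.save("T6.npy",T); cv2.imwrite("pics/w6.png",read_camera("wrist")); 
cv2.imwrite("pics/t6.png",read_camera("top")); s=read_camera("scene"); cv2.imwrite("pics/s6.png",s)
crop(s,320,200,440,300,6,"pics/s6c.png"); crop(cv2.imread("pics/t6.png"),320,180,440,280,6,"pics/t6c.png")
E
```

```text
0.14683719264776882 [ 0.52471348 -0.05455988  0.11406727] (np.float64(2.6722669832967233e-05), np.float64(1.3473597985958559e-05)) [ 1.17209373 -0.94859846 -2.99250813] [ 0.02097869 -0.02673068  0.02807939] 20.9917
```

View pics/w6.png

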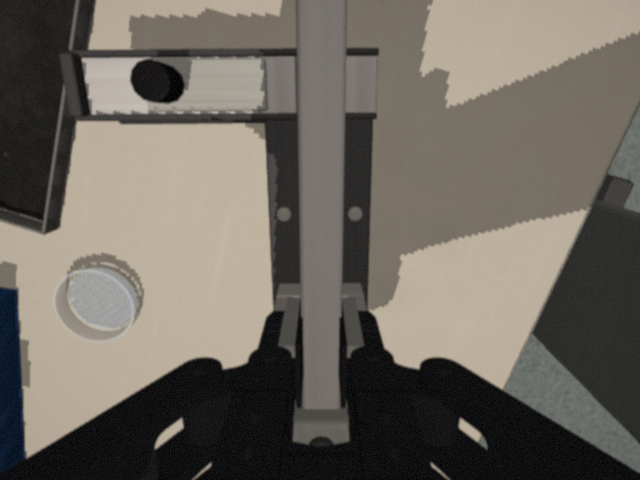

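View pics/t6c.png

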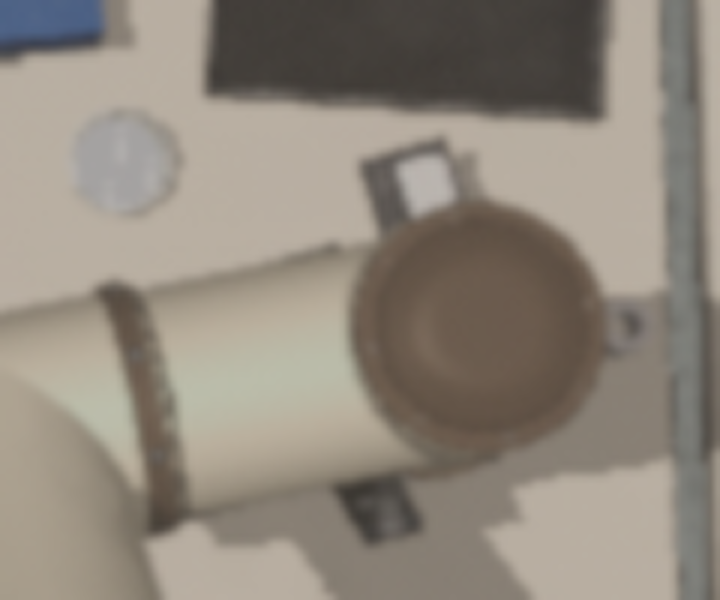

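View pics/s6c.png

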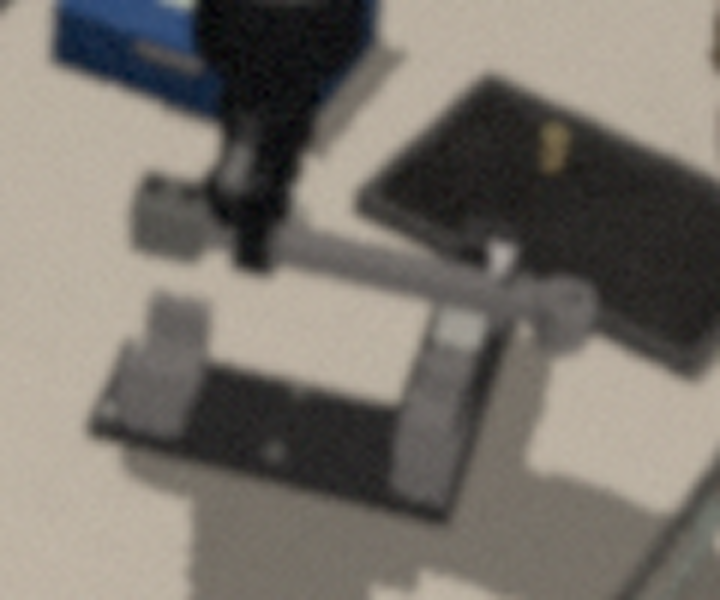

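```bash
python3 - <<'E'
from c import *
T=np.load("T6.npy")
for z in (.126,.142,.11): print("eye pred",z,(proj("scene",W(0,-.142,z))-[320,200])*6)
for x,y,z in ((-.013,.059,.142),(.013,.059,.142),(-.013,.025,.142),(-.013,.025,.11),(-.013,.059,.11)): print("block",x,y,z,(proj("scene",W(x,y,z))-[320,200])*6)
print("wrist block edge",proj("wrist",W(0,.025,.142),T),proj("wrist",W(0,.025,.134),T),proj("wrist",W(-.007,-.05,.134),T),proj("wrist",W(.007,-.05,.134),T))
print("knob",inC(ray("wrist",157,80,.088,T)),"pocket cheeks",proj("wrist",W(.016,.042,.052),T),proj("wrist",W(-.016,.042,.052),T), proj("wrist",W(.016,.031,.052),T))
print("tongue ends",inC(ray("wrist",265,88,.064,T)))
E
```

```text
eye pred 0.126 [564.66557481 306.42916387]
eye pred 0.142 [569.0371471  280.22803237]
eye pred 0.11 [560.36192363 332.22320846]
block -0.013 0.059 0.142 [128.83257479 195.56512651]
block 0.013 0.059 0.142 [146.45683775 160.70411162]
block -0.013 0.025 0.142 [199.8747621  212.52900783]
block -0.013 0.025 0.11 [197.00906429 264.24331703]
block -0.013 0.059 0.11 [127.05445788 247.20157784]
wrist block edge [321.47662917 424.82418578] [321.43936981 408.84814685] [344.32949428 206.07346929] [298.94597715 206.06084443]
knob (np.float64(0.06383178980726766), np.float64(-0.0900362951986788)) pocket cheeks [293.10128899 334.73349963] [349.26822803 334.75423303] [292.71137819 317.33824497]
tongue ends (np.float64(0.025138241206807677), np.float64(-0.08873648952589375))
```

The checks agree to within about 2 mm, and the dish hasn't moved in the top view. I'll hand it in.

```bash
python3 - <<'E'
from h import *
hold(.3); o=get_obs(); print(o["grip_width"],abs(o["joint_velocities"]).max(),o["time_s"]); finish_job()
E
```

```text
0.14383507577260093 0.0019611431113413153 21.4417
the job is handed in; nothing more can be done
```

I pushed the lock slide to its open stop. Then I picked up the 214 mm lever at its balance point and handed the job in still holding it over the cradle, about 21 s in. No verdict was reported.

**Last checks:**
- **Slide:** a second, harder push (15 N limit) moved it no further. The last picture put the tongue's end at 25.1 mm (24.5 mm if fully open) and the knob at 63.8 mm (65 mm if fully open). That is about 44 mm of travel by my measurement.
- **Lever position:** it is centred over the cradle's origin with its underside about 50 mm above the slotted post's top. The block is over the pocket and the eye end is towards the slotted post. The eye and block appeared within about 2–3 mm of where they should be in the scene and wrist pictures.
- **Hold:** it looked level and still in the grip, and clear of the cradle.
- **Bystanders:** the dish stood where it was at the start. I did not re-measure the tin or the vial at the end, but the arm did not come near the vial, and nothing touched the tin that I saw.

No check failed. The only disagreement was the knob and tongue readings of the slide, which differ by about 2 mm, within what the camera calibration allows.

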